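# Clip the dish carrier onto the shaker

### The arm

A 7-joint arm with a two-finger parallel gripper is mounted at the origin on the work surface. World frame = base frame: x ahead of the robot, y to its left, z up, the work surface at z = 0. Lengths are in m, angles in degrees, forces in N, time in s.
With the tool pointing down it reaches from about 0.4 to 0.85 m from the base axis. Payload 4.5 kg.
Tool frame: the origin (TCP) lies on the centre line of the jaws, within the pads' length; the fingertips stand manip.nose_length ahead of it and the grasp point (between the pads) lies 6 mm ahead of it (manip.nose_length is the distance from the TCP to the fingertips, in m); x points along the fingers, y is the direction in which the jaws open and shut, and the axes are right-handed (so a half turn about x gives the same grasp; the last joint's range is limited). The gripper opens to 88 mm and grips with 3 to 60 N. Pads are 18 mm wide; open, the fingers measure 123 mm over their backs; the gripper's body (75 mm by 187 mm) begins 45 mm behind the grasp point.
Start: joints at [78.312, 39.483, -11.15, 89.685, 9.013, 51.709, -12.324], TCP at [0.147, -0.607, 0.264] pointing down, gripper open.
Joint ranges: [-172.22, 172.22], [-26.19, 119.32], [-84.43, 86.54], [7.71, 146.69], [-57.33, 237.33], [2.42, 119.75], [-152.13, 152.13]. Speed limits (degrees/s): [147.25, 147.25, 180, 180, 180, 180, 180].

### API

Orientations are given as a 3x3 rotation matrix whose columns are the frame's x, y, z axes.
In Python, from rig import manip, jaws, planner, eyes gives the robot as it stands. The module is installed in compiled form; this text tells all that it offers. Calls block until the motion is done:
- manip.move_pose(position, orientation): joint-space move of the TCP to a pose.
- manip.line_to(position, attitude=None, speed=0.15, f_stop=None): straight line of the TCP; attitude=None keeps the orientation; speed is the mean speed in m/s. With f_stop (N) it stops when the force on the tool has changed by that much, and returns True; else False.
- manip.goto_joints(angles): joint-space move.
- jaws.set_gripper(opening, strength=None): finger opening in m; strength is the grip in N (None keeps the last); returns when the fingers have stopped.
- manip.wait(seconds).
- planner.inverse_kinematics(position, orientation): joint angles nearest the present ones, or None.
- manip.read_state(): the state.
- eyes.camera(name): name is "side" or "top" or "wrist"; returns a dict with "color" (400x640x3 uint8, red, green, blue), "z_map" (400x640 float32, m along the optical axis (not along the pixel's ray), 0 where there is no reading), "camera_matrix" (3x3 intrinsics, pixels), "position" and "attitude" of the camera in the world. Camera axes: x right, y down, z forward; pixel columns grow to the right and rows downward; lengths in m; the calibration is good to about 2 mm. A picture is of the moment at which its call begins.
A pose or a line that the arm cannot do raises manip.PlanningError and nothing moves.
- manip.finish_job(): hands the job in, once; it reports no verdict.
The state is a dict: "t": time; "q": joint angles; "dq": joint speeds; "tau": joint torques, N m; "tcp_pos": TCP position; "eef_rot": TCP orientation; "ft_force": force on the tool from outside, world axes, zero at the start; "wrist_torque": the same for the moment, N m; "grip_width": finger opening in m.
Only numpy, scipy, OpenCV 4.12 (cv2) and the standard library are available. Lean on these libraries where they do the work, as an engineer would, in place of code of your own. Each camera call takes 0.05 s, during which the arm holds its last target.

### The job

The culture-dish carrier on the orbital shaker is held down by two grooved posts, but the flat steel clip at one of them is still lying open in front of its post. Slide that clip along its lug into the groove under the post's head until it snaps fully home around the post, then let go of it. Leave the other clip, which is already seated, where it is.

Things in the scene. Friction and masses are not known exactly. Their poses are not given: they have to be found in the camera images.
- clip_tab (a point): Middle of the upright grip tab at the back end of the open steel clip, 22 mm above the clip's underside. Tab: 10 mm thick (x), 20 mm wide (y), top 36 mm above the underside; back face flat right down. Best gripped across its 20 mm width: both sides are free down to the lug. Clip: flat U, 120 g, 8 mm thick, 67 x 45 mm; +x points from tab through the mouth to the post, z up.
- clip_eye (a point): Centre of that clip's eye, at its underside, 35 mm ahead (+x) of the tab's middle, same axes; on the post's axis when home. The mouth ends 27 mm ahead of it and flares from 13.5 mm at two nibs (7.5 mm ahead) to 34 mm. The arms are sprung: pushing the nibs past the neck takes about 4 to 15 N, then the clip sits with 2 mm play.
- open_post (a point): Post lacking its clip: on its upright axis, level with the top of the black lug (62 mm wide) the clip slides on. Neck 16 mm dia., 11 mm high; head 26 mm dia., top 25 mm up. +x is the push direction; the lug runs from 120 mm before to 35 mm behind. The clip starts 46-60 mm before, within 6 mm sideways and 0.12 rad. Dish carrier: 67 mm to one side, up to 31 mm above lug.
- done_eye (a point): Centre of the eye, at the underside, of the other clip of the same shape, already seated on the other post, 250 mm away across the dish carrier. Its tab is 35 mm behind it (-x). Leave it alone.
Things that resemble listed ones, but are neither listed nor needed, are in the scene too. What is shaped like the part that bears clip_tab but blue or orange is not meant.

How it is judged (in metres and radians):
At the end, for the whole second after the job is handed in: The open clip's eye is within 6 mm of its post's axis, past its snap, at groove level (under 6 mm above the lug) and flat within 10 degrees; the other clip is within 10 mm of where it was (horizontal distance between clip_eye and open_post below 0.006 m and z of clip_eye in the frame of open_post below 0.006 m and angle between clip_eye's own z axis and vertical below 0.17 rad and distance of done_eye from where it was at the start of the episode below 0.01 m); the robot touches nothing.
It fails at once if the clip that is already seated is shifted by more than 10 mm (distance of done_eye from where it was at the start of the episode above 0.01 m).
It also fails if it takes over 32 s, if anything falls off the work surface, if the arm or the gripper's body presses on something with over 40 N, if the wrist force passes 120 N, or if a joint passes its speed limit or range.

## Working session

There is one attempt and no reset: what is moved stays moved. The work goes in short steps, each a Python script; the robot and the scene stay as the last script left them, time stands still between calls to the robot, and variables do not carry over. Pictures are saved under pics/ and viewed, and the job is handed in when it is done.

```bash
mkdir -p pics; cat > h.py <<'E'
import numpy as np, cv2
from rig import manip, jaws, planner, eyes
def snap(n,tag):
    c=eyes.camera(n); cv2.imwrite(f'pics/{tag}.png',c['color'][:,:,::-1]); np.savez(f'pics/{tag}.npz',**c); return c
def load(tag): return dict(np.load(f'pics/{tag}.npz'))
def pt(c,u,v,z=None):
    K=c['camera_matrix'];R=c['attitude'];p=c['position']
    r=R@np.linalg.solve(K,[u,v,1.0])
    if z is None: return p+r*c['z_map'][int(round(v)),int(round(u))]
    return p+r*(z-p[2])/r[2]
def cloud(c):
    K=c['camera_matrix'];v,u=np.mgrid[0:400,0:640]
    d=np.stack([u,v,np.ones_like(u)],-1)@np.linalg.inv(K).T*c['z_map'][...,None]
    return d@c['attitude'].T+c['position']
E
python3 - <<'E'
from h import *
for n in('top','side','wrist'):
    c=snap(n,n+'0'); print(n,c['position'],c['attitude'].round(3).tolist(),c['camera_matrix'][0,0])
s=manip.read_state();print(s['t'],s['eef_rot'].round(3),manip.nose_length,s['ft_force'],s['grip_width'])
E
```

```text
top [ 0.45772576 -0.00583175  0.93883757] [[-0.027, -0.999, 0.038], [-1.0, 0.027, 0.002], [-0.003, -0.038, -0.999]] 509.65336798688577
side [0.26035129 0.71011686 0.50914058] [[-0.948, -0.137, 0.289], [-0.319, 0.462, -0.828], [-0.02, -0.876, -0.481]] 457.9110951804676
wrist [ 0.22286789 -0.58853801  0.38414671] [[0.236, -0.927, -0.293], [-0.972, -0.226, -0.07], [-0.001, 0.301, -0.954]] 332.21218555838925
0.15 [[-0.     0.236 -0.972]
 [ 0.001 -0.972 -0.236]
 [-1.    -0.001  0.   ]] 0.025 [-0.19990942  0.31355019  0.62027999] 0.0879512887708962
```

View pics/top0.png

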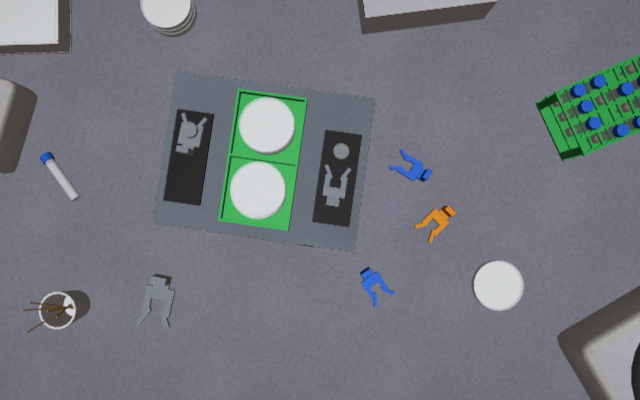

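View pics/side0.png

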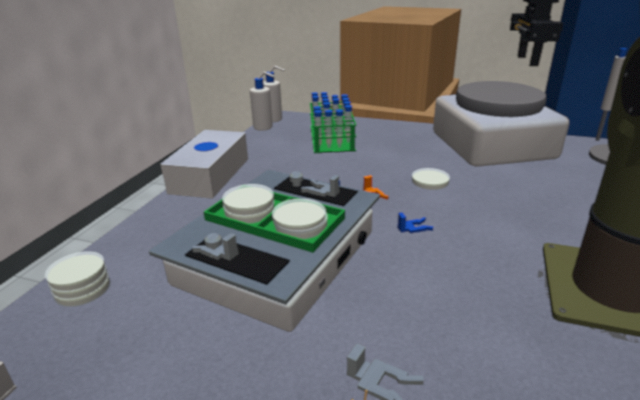

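Candidates in the top view:
- grey clip on the right lug, open in front of its post, at (336,187)
- grey clip seated on the left lug at (190,130)
- loose grey clip on the table at (158,300)
- blue clips at (411,167) and (375,286), orange clip at (436,222)

By the description it is the one at (336,187), with its post at (341,151). I'll check that in a close crop and measure it.

```bash
python3 - <<'E'
from h import *
c=load('top0'); im=c['color'][120:235,300:375,::-1]
cv2.imwrite('pics/crop0.png',cv2.resize(im,None,fx=5,fy=5,interpolation=cv2.INTER_NEAREST))
P=cloud(c)
for (u,v) in [(341,151),(336,187),(335,203),(334,196),(325,215),(345,215),(365,110),(350,138),(260,100),(285,160),(240,100),(190,130)]:
    print((u,v),P[v,u].round(4))
E
```

```text
(341, 151) [ 0.5736 -0.0421  0.1205]
(336, 187) [ 0.5176 -0.0333  0.0941]
(335, 203) [ 0.4896 -0.0297  0.1318]
(334, 196) [ 0.5023 -0.0293  0.1018]
(325, 215) [ 0.4716 -0.0137  0.0963]
(345, 215) [ 0.4707 -0.0469  0.0938]
(365, 110) [ 0.6457 -0.0856  0.0912]
(350, 138) [ 0.5986 -0.0589  0.0947]
(260, 100) [0.6588 0.086  0.1262]
(285, 160) [ 0.4577 -0.0058  0.9388]
(240, 100) [0.6681 0.1233 0.0928]
(190, 130) [0.6146 0.201  0.1202]
```

View pics/crop0.png

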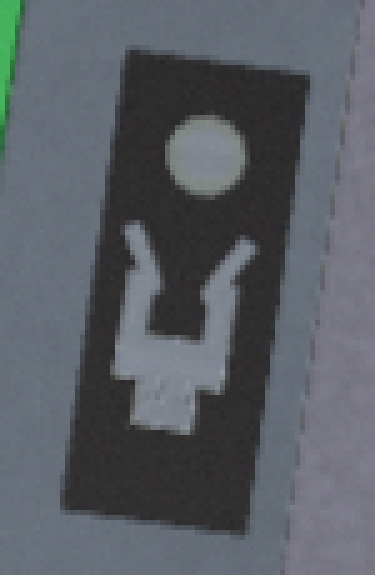

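The crop shows the grey clip lying open on the black lug: mouth towards the round post head at crop (205,155), i.e. (341,151), and tab at the back at crop (163,405), i.e. (332.6,201). That is the right one. Next I measure the lug, post and tab.

```bash
cat > meas.py <<'E'
from h import *
def measure(c):
    col=c['color'].astype(int); P=cloud(c)
    roi=np.zeros((400,640),bool); roi[110:245,300:378]=True
    # lug by colour
    dark=((col.max(2)<70)&roi).astype(np.uint8)
    cs,_=cv2.findContours(dark,cv2.RETR_EXTERNAL,cv2.CHAIN_APPROX_NONE); k=max(cs,key=cv2.contourArea)
    zl=np.median(P[...,2][(dark>0)&(c['z_map']>0)])
    h=cv2.convexHull(k).reshape(-1,2)
    w=np.array([pt(c,u,v,zl)[:2] for u,v in h],np.float32)
    (cx,cy),(a,b),ang=cv2.minAreaRect(w); box=cv2.boxPoints(((cx,cy),(a,b),ang))
    e=box[1]-box[0]; e2=box[2]-box[1]; e=e if np.linalg.norm(e)>np.linalg.norm(e2) else e2
    if e[0]<0:e=-e
    e/=np.linalg.norm(e)
    print('lug z',zl,'centre',cx,cy,'size',a,b,'yaw',np.degrees(np.arctan2(e[1],e[0])))
    # bright inside hull
    inside=np.zeros((400,640),np.uint8); cv2.fillConvexPoly(inside,cv2.convexHull(k),1); inside=cv2.erode(inside,np.ones((3,3)))
    br=((col.min(2)>85)&(inside>0)).astype(np.uint8)
    n,lab,st,ce=cv2.connectedComponentsWithStats(br)
    for i in range(1,n):
        if st[i,4]>30: print('blob',i,st[i],ce[i].round(1))
    return P,lab,zl,np.array([cx,cy]),e,st,ce
if __name__=='__main__':
    c=load('top0'); P,lab,zl,cc,e,st,ce=measure(c)
    n=np.array([-e[1],e[0]])
    ids=[i for i in range(1,len(st)) if st[i,4]>30]
    for i in ids:
        k=cv2.findContours((lab==i).astype(np.uint8),0,1)[0][0]
        (u,v),r=cv2.minEnclosingCircle(k); 
        if st[i,3]<25: 
            post=pt(c,*ce[i],zl+.025)[:2]; print('post',post, 'circ',pt(c,u,v,zl+.025), 'lugframe',(post-cc)@e,(post-cc)@n,'dia',r*2/510*.82)
        else:
            m=(lab==i); Q=P[m]; t=Q[Q[:,2]>zl+.028]; print('tab pts',len(t),t.mean(0), np.ptp(t,axis=0))
            cl=(m&(P[...,2]<zl+.015)); v,u=np.nonzero(m)
            W=np.array([pt(c,a,b,zl+.008)[:2] for a,b in zip(u,v)]); np.save('pics/clip.npy',W)
            S=np.c_[(W-post)@e,(W-post)@n]; print('clip ext in post frame',S.min(0),S.max(0))
            T=(t[:,:2]-post); print('tab in post frame',(T@e).mean(),(T@n).mean(),(T@e).min(),(T@e).max(),(T@n).min(),(T@n).max())
            for s in np.arange(S[:,0].min(),S[:,0].max(),.004):
                q=S[(S[:,0]>=s)&(S[:,0]<s+.004),1]; print(round(s,4),q.min().round(4),q.max().round(4),((q.min()+q.max())/2).round(4))
E
python3 meas.py
```

```text
lug z 0.0950939872349455 centre 0.5329242944717407 -0.034726668149232864 size 0.06148345395922661 0.15336550772190094 yaw -9.594959
blob 1 [333 143  16  16 202] [340.6 150.6]
blob 2 [322 164  29  43 559] [334.2 187.8]
post [ 0.57441731 -0.04159264] circ [ 0.57453628 -0.04135632  0.12009399] lugframe 0.0420569937097406 0.00014621326511677092 dia 0.02542255371692134
tab pts 78 [ 0.48917171 -0.02452504  0.16205426] [0.03864581 0.02875132 0.81078393]
clip ext in post frame [-0.08927339 -0.01999639] [-0.02261391  0.02187253]
tab in post frame -0.08689793573468742 0.002619935462017976 -0.12101981790683297 -0.08061670834985193 -0.007650087202651742 0.015810246526207612
-0.0893 -0.0084 0.0115 0.0015
-0.0853 -0.008 0.0118 0.0019
-0.0813 -0.0075 0.011 0.0018
-0.0773 -0.015 0.0182 0.0016
-0.0733 -0.0164 0.0203 0.002
-0.0693 -0.0157 0.0194 0.0019
-0.0653 -0.0152 0.0198 0.0023
-0.0613 -0.0164 0.0201 0.0018
-0.0573 -0.0157 0.0194 0.0018
-0.0533 -0.0167 0.0198 0.0016
-0.0493 -0.0162 0.0189 0.0013
-0.0453 -0.0158 0.0193 0.0018
-0.0413 -0.0169 0.0196 0.0013
-0.0373 -0.016 0.0172 0.0006
-0.0333 -0.0174 0.0196 0.0011
-0.0293 -0.02 0.0216 0.0008
-0.0253 -0.0179 0.0219 0.002
```

```bash
python3 - <<'E'
from h import *
e=np.array([np.cos(np.radians(-9.6)),np.sin(np.radians(-9.6)),0]); n=np.array([-e[1],e[0],0])
c=load('top0');P=cloud(c); post=np.array([.5744,-.0416,0])
Q=P[190:212,322:346].reshape(-1,3); Q=Q[(Q[:,2]>.122)&(Q[:,2]<.14)]
T=Q-post; print(len(Q),np.percentile(T@e,[0,50,100]),np.percentile(T@n,[0,50,100]),np.median(Q[:,2]))
tab=post+e*-.0845+n*.0017
p=tab+[0,0,.25]
for s in (1,-1):
    R=np.c_[[0,0,-1],s*n,np.cross([0,0,-1],s*n)]
    for z in (.25,.13):
        print(s,R[:,2].round(2),planner.inverse_kinematics(tab+[0,0,z],R))
s=-1 if np.cross([0,0,-1],n)[0]>0 else 1
R=np.c_[[0,0,-1],s*n,np.cross([0,0,-1],s*n)]
jaws.set_gripper(.05,50)
manip.move_pose(p,R)
snap('wrist','w1'); st=manip.read_state(); print(st['t'],st['tcp_pos'],st['ft_force'],st['grip_width'])
E
```

```text
81 [-0.09077375 -0.08573034 -0.08060155] [-0.00764769  0.00199899  0.01211308] 0.1310677004627937
1 [ 0.99 -0.17  0.  ] [ 28.21356103  37.92979669 -50.19312073 111.95475316  38.93772486
  48.70859048  37.12305928]
1 [ 0.99 -0.17  0.  ] [ 19.83798306  46.98041978 -36.91490801 118.00427259  53.25155046
  33.23296789  24.85685353]
-1 [-0.99  0.17  0.  ] [  -2.63552064   30.79896332    0.42560824  113.46876108   -0.37314451
   35.73354688 -101.5670361 ]
-1 [-0.99  0.17  0.  ] [ -4.65737647  43.13053652   3.74711068 119.26486894  -8.38379594
  17.84454648 -93.53512422]
3.3083 [ 0.49144753 -0.02680539  0.2499991 ] [-0.61657742 -0.42690283 -0.15666076] 0.05012235277917907
```

View pics/w1.png

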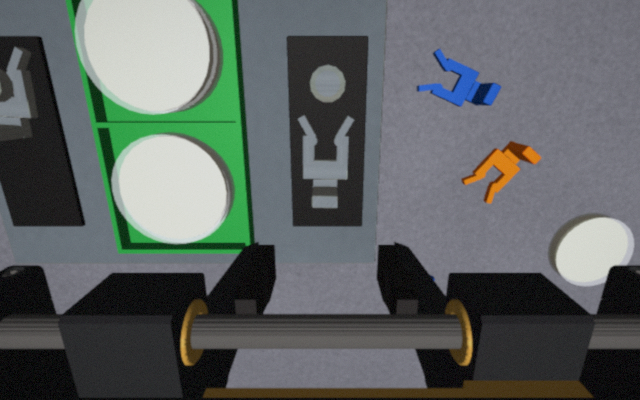

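The wrist view shows the open clip's tab at about (325,193) and the post head at (327,84), square to the jaws. I'll cross-check with its depth map before descending.

```bash
python3 - <<'E'
from h import *
e=np.array([np.cos(np.radians(-9.6)),np.sin(np.radians(-9.6)),0]); n=np.array([-e[1],e[0],0])
c=load('w1');P=cloud(c); post=np.array([.5744,-.0416,0])
def rep(s,r,lo,hi):
    Q=P[r].reshape(-1,3); Q=Q[(Q[:,2]>lo)&(Q[:,2]<hi)]; T=Q-post
    print(s,len(Q),np.percentile(T@e,[2,50,98]).round(4),np.percentile(T@n,[2,50,98]).round(4),np.percentile(Q[:,2],[5,50,95]).round(4))
rep('tabtop',np.s_[165:215,300:350],.126,.136)
rep('head',np.s_[55:110,300:355],.114,.126)
rep('lug',np.s_[40:60,295:360],.08,.11)
rep('clip',np.s_[110:180,295:360],.0995,.108)
E
```

```text
tabtop 352 [-0.0885 -0.0834 -0.0793] [-0.0069  0.0023  0.0121] [0.1283 0.131  0.1321]
head 1030 [-0.0102  0.0009  0.0124] [-0.0113 -0.0001  0.0115] [0.1164 0.1196 0.1212]
lug 1293 [0.0197 0.0262 0.033 ] [-0.0239 -0.0002  0.0235] [0.0941 0.0953 0.0964]
clip 1804 [-0.0727 -0.0557 -0.0247] [-0.0167  0.0023  0.0204] [0.102  0.1032 0.1043]
```

```bash
python3 - <<'E'
from h import *
e=np.array([np.cos(np.radians(-9.6)),np.sin(np.radians(-9.6)),0]); n=np.array([-e[1],e[0],0]); post=np.array([.5744,-.0416,0])
g=post-.0875*e+.0022*n
print(manip.line_to(g+[0,0,.1295],f_stop=15))
s0=manip.read_state(); print(s0['t'],s0['tcp_pos'],s0['ft_force'])
jaws.set_gripper(.0,50)
s=manip.read_state(); print(s['t'],s['tcp_pos'],s['ft_force'],s['wrist_torque'],s['grip_width'])
snap('wrist','w2');snap('top','t2')
E
```

```text
False
4.2583 [ 0.4889666  -0.02498932  0.13002559] [-0.50540466 -0.37937986 -0.11887626]
4.825 [ 0.48864319 -0.02483681  0.12976875] [-1.03443454 -0.06757528  3.84157924] [ 0.02698534  0.08621108 -0.02650291] 0.019000204335536577
```

View pics/w2.png

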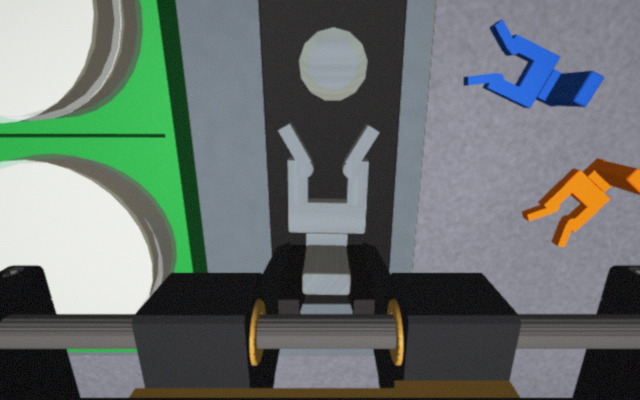

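Grip width is 19 mm and the pads are on the tab at (327,272). The mouth centre at (330,130) points at the post head at (333,63). Now I push.

```bash
python3 - <<'E'
from h import *
e=np.array([np.cos(np.radians(-9.6)),np.sin(np.radians(-9.6)),0]); n=np.array([-e[1],e[0],0]); post=np.array([.5744,-.0416,0])
z=np.array([0,0,.1297])
def go(a,b,sp,f):
    r=manip.line_to(post+a*e+b*n+z,speed=sp,f_stop=f); s=manip.read_state(); d=s['tcp_pos']-post
    print(r,round(s['t'],2),'e',(d@e).round(4),'n',(d@n).round(4),'z',d[2].round(4),'F',(s['ft_force']@e).round(2),(s['ft_force']@n).round(2),s['ft_force'][2].round(2),s['grip_width'].round(4))
    return r
go(-.070,0.0,.06,25)
go(-.052,0.0,.04,30)
for a in (-.047,-.043,-.040,-.0375):
    if go(a,0.,.03,38): break
snap('wrist','w3');snap('top','t3');snap('side','s3')
E
```

```text
Traceback (most recent call last):
AttributeError: 'float' object has no attribute 'round'
```

The first 17.5 mm step ran, and only my print failed. I'll fix it and continue.

```bash
python3 - <<'E'
from h import *
e=np.array([np.cos(np.radians(-9.6)),np.sin(np.radians(-9.6)),0]); n=np.array([-e[1],e[0],0]); post=np.array([.5744,-.0416,0])
z=np.array([0,0,.1297])
def rep(r):
    s=manip.read_state(); d=np.array(s['tcp_pos'])-post; F=np.array(s['ft_force'])
    print(r,'t %.2f e %.4f n %.4f z %.4f F %.1f %.1f %.1f w %.4f'%(s['t'],d@e,d@n,d[2],F@e,F@n,F[2],s['grip_width']))
def go(a,b,sp,f):
    r=manip.line_to(post+a*e+b*n+z,speed=sp,f_stop=f); rep(r); return r
rep('now')
go(-.052,0.0,.04,30)
for a in (-.047,-.043,-.040,-.0375):
    if go(a,0.,.03,38): break
snap('wrist','w3');snap('top','t3');snap('side','s3')
E
```

```text
now t 5.37 e -0.0698 n 0.0000 z 0.1298 F 0.5 0.2 4.0 w 0.0195
False t 5.97 e -0.0541 n -0.0002 z 0.1298 F -4.7 -0.1 8.9 w 0.0194
False t 6.28 e -0.0506 n -0.0002 z 0.1298 F -7.9 -0.1 12.9 w 0.0193
False t 6.57 e -0.0488 n -0.0001 z 0.1298 F -11.5 0.5 16.6 w 0.0194
False t 6.82 e -0.0475 n -0.0001 z 0.1298 F -14.5 1.6 19.8 w 0.0197
False t 7.07 e -0.0449 n -0.0001 z 0.1298 F -13.8 0.5 20.0 w 0.0197
```

```bash
python3 - <<'E'
import cv2
a=cv2.imread('pics/t3.png')[120:235,300:375]; b=cv2.imread('pics/s3.png')[160:220,250:370]
a=cv2.resize(a,None,fx=4,fy=4,interpolation=2); w=cv2.imread('pics/w3.png')[0:300,200:480]
import numpy as np
o=np.zeros((460,800,3),'uint8'); o[:a.shape[0],:a.shape[1]]=a; o[:300,320:600]=w; cv2.imwrite('pics/c3.png',o)
cv2.imwrite('pics/c3s.png',cv2.resize(b,None,fx=5,fy=5,interpolation=2))
E
```

```text
(no output)
```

View pics/c3.png

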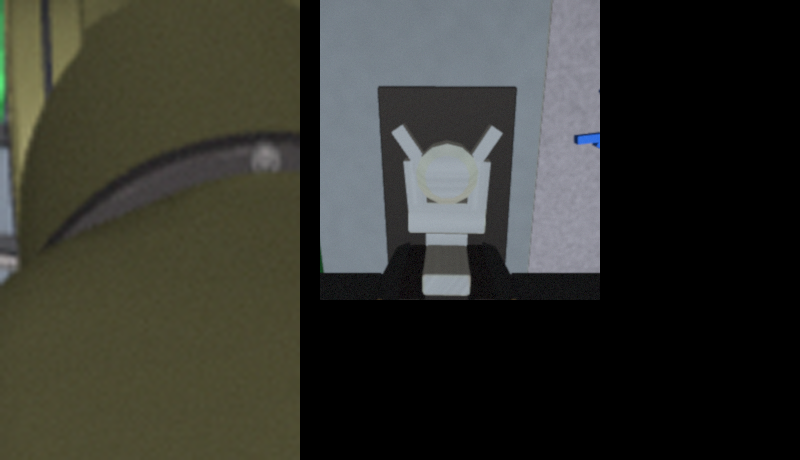

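The wrist view shows the post head at crop (447,173), over the eye opening but not yet fully home. A thin dark gap remains behind it. The arm lags about 7 mm at 14 N, so I push on with a target further ahead.

```bash
python3 - <<'E'
from h import *
e=np.array([np.cos(np.radians(-9.6)),np.sin(np.radians(-9.6)),0]); n=np.array([-e[1],e[0],0]); post=np.array([.5744,-.0416,0])
z=np.array([0,0,.1297])
def rep(r):
    s=manip.read_state(); d=np.array(s['tcp_pos'])-post; F=np.array(s['ft_force'])
    print(r,'t %.2f e %.4f n %.4f z %.4f F %.1f %.1f %.1f w %.4f'%(s['t'],d@e,d@n,d[2],F@e,F@n,F[2],s['grip_width'])); return d@e
def go(a,b,sp,f):
    r=manip.line_to(post+a*e+b*n+z,speed=sp,f_stop=f); return r,rep(r)
rep('now')
for a in (-.036,-.034,-.032,-.030,-.028,-.026):
    r,x=go(a,0.,.03,38)
    if r or x>-.0385: break
manip.wait(.2);rep('end')
snap('wrist','w4')
E
```

```text
now t 7.22 e -0.0444 n -0.0001 z 0.1298 F -13.6 1.2 18.8 w 0.0194
False t 7.47 e -0.0399 n 0.0000 z 0.1298 F -7.3 0.4 11.4 w 0.0195
False t 7.72 e -0.0373 n -0.0000 z 0.1298 F -7.1 0.6 11.7 w 0.0194
end t 7.92 e -0.0373 n -0.0000 z 0.1298 F -7.5 0.4 11.5 w 0.0194
```

View pics/w4.png

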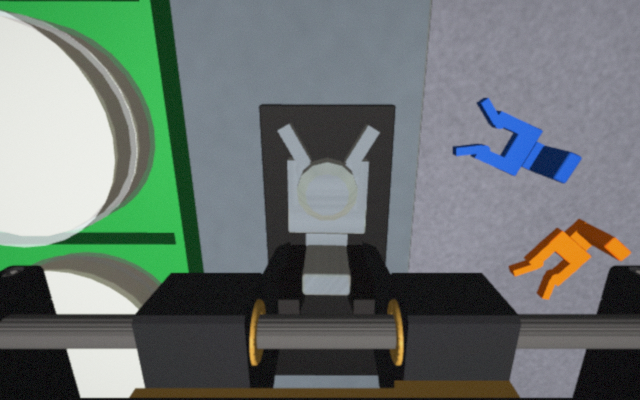

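The force dropped from 14 to 7 N at the snap and the head now covers the eye at (327,190). I'll make one short firmer push to confirm the stop, then unload, release, retreat and look.

```bash
python3 - <<'E'
from h import *
e=np.array([np.cos(np.radians(-9.6)),np.sin(np.radians(-9.6)),0]); n=np.array([-e[1],e[0],0]); post=np.array([.5744,-.0416,0])
z=np.array([0,0,.1297])
def rep(r):
    s=manip.read_state(); d=np.array(s['tcp_pos'])-post; F=np.array(s['ft_force'])
    print(r,'t %.2f e %.4f n %.4f z %.4f F %.1f %.1f %.1f w %.4f'%(s['t'],d@e,d@n,d[2],F@e,F@n,F[2],s['grip_width'])); return d@e
def go(a,b,sp,f=None,dz=0):
    r=manip.line_to(post+a*e+b*n+z+[0,0,dz],speed=sp,f_stop=f); return r,rep(r)
go(-.031,0,.03,25)
manip.wait(.2); rep('w')
snap('wrist','w5')
go(-.037,0,.03)
jaws.set_gripper(.045); rep('open')
go(-.0375,0,.05,None,.03)
go(-.0375,0,.15,None,.12)
snap('wrist','w6')
E
```

```text
False t 8.22 e -0.0360 n -0.0000 z 0.1298 F -10.5 0.4 15.7 w 0.0194
w t 8.42 e -0.0360 n -0.0001 z 0.1298 F -10.2 0.4 15.5 w 0.0193
False t 8.82 e -0.0374 n 0.0000 z 0.1298 F -1.8 0.9 6.2 w 0.0195
open t 9.37 e -0.0370 n -0.0000 z 0.1296 F 0.8 0.2 -0.2 w 0.0450
False t 10.12 e -0.0376 n -0.0000 z 0.1597 F 0.5 -0.0 -0.3 w 0.0450
False t 10.87 e -0.0381 n -0.0001 z 0.2490 F -1.3 -0.4 0.2 w 0.0449
```

View pics/w6.png

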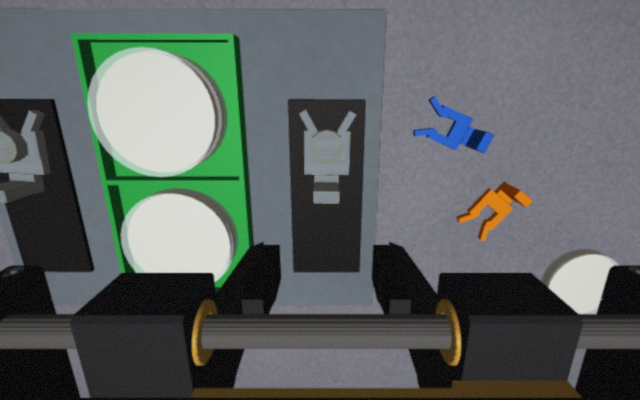

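The clip is seated on the post, head at (326,147), and the gripper is clear. I'll back the arm off for an unobstructed top view and measure tab to post, then compare the other clip with its start.

```bash
python3 - <<'E'
from h import *
e=np.array([np.cos(np.radians(-9.6)),np.sin(np.radians(-9.6)),0]); n=np.array([-e[1],e[0],0]); post=np.array([.5744,-.0416,0])
manip.goto_joints([78.312, 39.483, -11.15, 89.685, 9.013, 51.709, -12.324])
t=snap('top','t7'); snap('side','s7'); print(manip.read_state()['t'])
def rep(P,s,r,lo,hi):
    Q=P[r].reshape(-1,3); Q=Q[(Q[:,2]>lo)&(Q[:,2]<hi)]; T=Q-post
    print(s,len(Q),np.percentile(T@e,[2,50,98]).round(4),np.percentile(T@n,[2,50,98]).round(4),np.percentile(Q[:,2],[5,50,95]).round(4))
w=cloud(load('w6'))
rep(w,'w tab',np.s_[165:210,300:350],.126,.136)
rep(w,'w head',np.s_[120:172,300:355],.116,.126)
rep(w,'w clip',np.s_[100:180,295:360],.0995,.108)
p=cloud(t); rep(p,'t tab',np.s_[165:190,322:350],.122,.14)
rep(p,'t clip',np.s_[130:185,318:360],.0995,.108)
rep(p,'t lug/clip bright head',np.s_[138:165,328:356],.116,.124)
t0=load('top0')
a=t0['color'][95:165,165:215].astype(int); b=t['color'][95:165,165:215].astype(int); print('done clip diff',abs(a-b).mean(),abs(a-b).max())
pc,_=cv2.phaseCorrelate(a.mean(2),b.mean(2)); print('shift px',pc)
o=cv2.resize(t['color'][110:235,150:375,::-1],None,fx=3.5,fy=3.5,interpolation=2); cv2.imwrite('pics/c7.png',o)
E
```

```text
13.475
w tab 361 [-0.039  -0.0336 -0.0293] [-0.0091  0.0007  0.0098] [0.1282 0.131  0.1321]
w head 850 [-0.0101  0.0018  0.0126] [-0.0114  0.      0.0114] [0.1167 0.1196 0.1211]
w clip 1548 [-0.0263 -0.0088  0.0251] [-0.0188 -0.      0.018 ] [0.102  0.1032 0.1043]
t tab 83 [-0.0408 -0.0366 -0.0313] [-0.0087  0.0005  0.0099] [0.1251 0.1307 0.1332]
t clip 393 [-0.0296 -0.0127  0.0237] [-0.0188 -0.0003  0.0179] [0.1009 0.1032 0.1059]
t lug/clip bright head 181 [-0.0116 -0.0004  0.0106] [-0.0111 -0.0002  0.0113] [0.1167 0.1194 0.1222]
done clip diff 1.5057142857142858 11
shift px (0.028403790376440696, -0.03948178803662472)
```

View pics/c7.png

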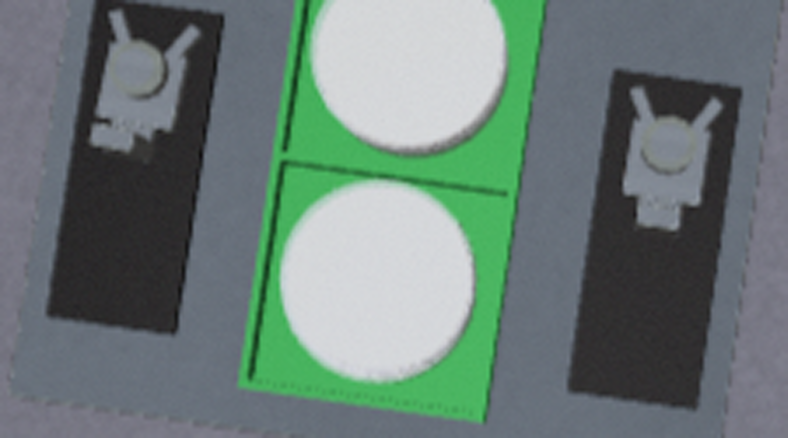

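The crop shows the right clip seated around its post head at crop (667,143), with the tab directly behind at (660,210). The left clip at (138,70) is unchanged. The tab's middle is about 35 mm behind the post axis, so the eye is within about 1 mm of it.

```bash
python3 -c "
from h import *
manip.finish_job()"
```

```text
the job is handed in; nothing more can be done
```

I slid the open clip along its lug until it snapped home on its post, let go, moved the arm clear and handed the job in at about 13.5 s of the 32 s allowed. No verdict is reported.

I gripped the tab across its width. The push force peaked at about 14.5 N and then fell to 7 N at the snap. The arm lagged about 7 mm under load, so the target had to be set further ahead.

- **Clip position:** the tab's middle is 34 mm (wrist view) to 36 mm (top view) behind the post axis, where 35 mm is exact. That puts the eye within about 1–2 mm of the axis, and about 0.5 mm off sideways.
- **Height and tilt:** the clip's top is 8 mm above the lug, so it lies on it at groove level. I took flatness from the unchanged tab and clip heights rather than measuring it separately.
- **Other clip:** it shifted less than 0.05 px between the first and last top images, so it has not moved.
- **Failed checks:** one script stopped on a print error after a completed step, with no effect on the scene. The top view taken during the push was blocked by the arm, so I used the wrist view there. The final side picture was saved but not examined.

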